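Hang the microphone between its neighbours on the sprung hook rack

ROBOT

A 6-joint arm with a two-finger parallel gripper is mounted at the origin on the work surface. World frame = base frame: x ahead of the robot, y to its left, z up, the work surface at z = 0. Lengths are in m, angles in rad, forces in N, time in s.
With the tool pointing down it reaches from about 0.3 to 0.875 m from the base axis. Payload 6.4 kg.
Tool frame: the origin (TCP) lies between the finger pads; the fingertips stand 19 mm ahead of it and the grasp point (between the pads) is the TCP; z points along the fingers, y is the direction in which the jaws open and shut (so a half turn about z gives the same grasp; the last joint's range is limited). The gripper opens to 85 mm and grips with 20 to 120 N. Pads are 22 mm wide; open, the fingers measure 114 mm over their backs; the gripper's body (76 mm by 85 mm) begins 54 mm behind the grasp point. The pads swing forward as they close: fully open they stand 13 mm farther back than shut.
Start: joints at [1.058, 0.181, 1.607, -0, 1.354, -0.206], TCP at [0.174, 0.548, 0.25] pointing down, gripper open.
Joint ranges: [-2.99, 2.99], [-0.89, 2.07], [0.3, 2.58], [-1.14, 4.28], [0, 2.63], [-3.12, 3.12]. Speed limits (rad/s): [2.57, 2.57, 3.01, 3.14, 3.14, 3.14].

INTERFACE

Orientations are given as a unit quaternion [w, x, y, z].
In Python, from bench import * gives the robot as it stands.
- The arm moves only by the tool apply_moves, never from a script. Its argument "moves" is a list that holds one entry, the list of rows, each a list of 7 numbers: the shift along the tool's x, y, z in cm, then the turn, a rotation vector about the tool's x, y, z in rad, then the opening, from 0 (shut) to 1 (fully open). A call has 1 to 8 rows; each row is the pose to reach, as a shift and turn from the pose commanded when the call began, along the tool's axes at that moment; what a row does not reach only later rows make up. A row lasts 1/10 s, in which the tool goes at most 50 mm and 8.59 degrees, less where a joint would pass 70% of its speed; a pose out of reach is approached as far as the arm can. A call with a gripper value outside its range is refused whole. The fingers move at their own pace and stop on an object; the grip force is fixed at half the most. Time passes only in rows, so rows that repeat a pose let the fingers close. It gives the time, the measured TCP pose, the force and the opening at its end, in the units of the state.
- get_obs(): the state, without advancing time (a new reading comes with each control period).
- camera(name): name is "scene" or "top" or "wrist"; returns the picture (400x640x3 uint8, red, green, blue); there is no depth.
- get_calibration(name): a dict with "vertical_fov" (degrees; the focal length in pixels is half the picture's height over the tangent of half this angle, whatever the lens; pixels are square), "cx", "cy" (the principal point, pixels), "R" (3x3) and "t" (3): a world point X has camera coordinates R X + t. Camera axes: x right, y down, z forward; pixel columns grow to the right and rows downward; lengths in m; the calibration is good to about 2 mm. A picture is of the moment at which its call begins: read the wrist's pose just before it. get_calibration takes no time and is no camera call; for the wrist camera it gives the pose at the moment of the call.
- hand_in(): hands the job in, once; it reports no verdict.
The state is a dict: "time_s": time; "q": joint angles; "dq": joint speeds; "joint_efforts": joint torques, N m; "eef_pos": TCP position; "eef_rot": TCP orientation; "wrist_force": force on the tool from outside, world axes, zero at the start; "torque": the same for the moment, N m; "opening": opening from 0.0 (shut) to 1.0 (fully open).
Only numpy, scipy, OpenCV 4.12 (cv2) and the standard library are available. Lean on these libraries where they do the work, as an engineer would, in place of code of your own. Each camera call takes 0.05 s, during which the arm holds its last target. There are 200 camera calls.

TASK

Lift the microphone with the wide flat ring below its grille out of the charging dock and hang it upright, head up, on the empty middle hook of the rack, between the two microphones already hanging there. Press it back against the hook's sprung keeper only until its ring can go down behind the upturned tips, without overstraining the spring, lower it gently until the ring lies flat on both prongs, and let go; be gentle with the rack, do not knock the hanging microphones, and leave the other microphone standing in the dock.

Things in the scene. Friction and masses are not known exactly. Their poses are not given: they have to be found in the camera images.
- mic: Microphone to hang, standing head up: 214 mm long, about 0.3 kg. Black body 32 mm in diameter (0-130 mm up), flat ring 52 mm in diameter (130-142 mm), straight steel grille 50 mm in diameter (142-214 mm); alike all round. Grip it across the grille 55 to 60 mm above the ring's underside, so that fingertips stay clear of the keeper. Origin: centre of its bottom; z towards the head.
- dock: Fixed black charging dock, 110 x 190 x 55 mm high, with two square wells 35 mm wide, 35 mm deep (floor 20 mm above the desk), 45 mm to either side of its centre along its y; the two microphones stand in them, either way round. Fingers have free room on the -x and +x sides of a microphone. Origin: under its centre, on the desk; z up.
- ball_mic: The other microphone in the dock, to be left there: body 32 mm in diameter, ball head 54 mm in diameter, no ring, 195 mm long. Origin: centre of its bottom.
- rack: Fixed rack: wooden bar on two posts with three double hooks 76 mm apart along its y, open ends towards -x. Origin: on the desk below the nominal seat of the empty middle hook; x points inwards, from open ends to bar; z up. The bar is 68 to 88 mm behind the seat, its top 7 mm above the prongs; keeper housings rise 20 mm above the prongs 46 mm behind the seat.
- seat (a point): Nominal seat of the empty middle hook: where the ring's underside centre ends up, 190 mm above the desk, level with the prong tops; axes as the rack's. That hook is clamped by hand: it truly stands up to 16 mm further out or in (x) and up to 5 mm higher or lower than this point says, unmeasured, so feel for it. Sideways (y) it is exact. It does not move in use.
- tips (a point): Nominal point midway between the middle hook's upturned tips, at their top edges: 22 mm before the seat and 13 mm above the prongs (same clamping error as the seat). Two prongs, each 11 mm wide with 38 mm between them; each tip is 8 mm long in x. The ring passes in above the tips, the body between the prongs; then the ring goes down behind the tips.
- keeper_face (a point): Nominal centre of the resting face of the middle hook's sprung rubber keeper, 20 mm behind the seat (same clamping error), 30 mm wide, reaching 33 mm above the prongs. The ring's rim meets it 6 mm short of the seat. It yields at 2.5 N, plus 0.2 N per mm (4.1 N at 8 mm, 4.5 N at 10 mm); it drags at 2 to 5 N as the ring slides down it.
- mic_l: Microphone hanging loose on the hook to the +y side of the empty one, same shape and size as the one to hang. Origin: centre of its bottom, 60 mm above the desk.
- mic_r: The same on the -y side of the empty hook.
- keeper (a joint): How far the middle hook's sprung keeper is pressed in, in m: 0 at rest, hard stop at 0.012. Pressed in over 6 mm (8 is good) the ring clears the tips and can go down behind them; pressed in over 10 mm its spring is overstrained, which must never happen. When the microphone is let go, it comes back to about 6 mm and holds the ring against the tips.
Mind the look-alikes: they are no part of the job. Leave any purple look-alike of the dock alone.

How it is judged:
By the outcome, as a careful person would: the job done as asked, in the order asked, and still so for the second after the job is handed in, with the robot touching nothing.
It also fails if it takes over 53 s, if anything falls off the work surface, if the arm or the gripper's body presses on something with over 40 N, if the wrist force passes 120 N, or if a joint passes its speed limit or range.

## Working session

There is one attempt and no reset: what is moved stays moved. The work goes in short steps, Python scripts to look and compute and a tool call to move; the robot and the scene stay as the last step left them, time stands still between calls to the robot, and variables do not carry over. Pictures are saved under pics/ and viewed, about 8 in all and at most 12, crops included, and the job is handed in when it is done.

Besides the shell and the picture viewer there is one more tool, called as a command line: name --argument value ..., lists and objects as JSON in quotes. apply_moves: Moves the arm, as the interface text tells. Its arguments: {"type":"object","properties":{"moves":{"type":"array","items":{"type":"array","items":{"type":"array","items":{"type":"number"}}}}},"required":["moves"]}

```bash
ls; mkdir -p pics
python3 - <<'E'
from bench import *
import cv2,numpy as np
for n in("scene","top"):
    im=camera(n); cv2.imwrite(f"pics/{n}0.png",im[:,:,::-1])
    c=get_calibration(n); print(n,c)
o=get_obs(); print({k:np.round(v,3) for k,v in o.items()})
E
```

```text
pics
scene {'vertical_fov': 42.811059803107966, 'cx': 324.7117697439658, 'cy': 197.1108306572926, 'R': array([[-0.78826901,  0.61522434,  0.011445  ],
       [ 0.44893836,  0.58773275, -0.67307099],
       [-0.42081626, -0.5254229 , -0.73948932]]), 't': array([ 0.43201828, -0.10764206,  1.47973369])}
top {'vertical_fov': 50.5809493563566, 'cx': 319.13154586696044, 'cy': 204.461481474686, 'R': array([[-0.02378449, -0.99969067, -0.00727051],
       [-0.9887525 ,  0.02459716, -0.14752447],
       [ 0.14765767,  0.00367994, -0.98903168]]), 't': array([-0.06455876,  0.51252061,  1.01583119])}
{'time_s': np.float64(0.1), 'q': array([ 1.058,  0.181,  1.608,  0.   ,  1.354, -0.206]), 'dq': array([ 0.002, -0.002, -0.002,  0.   ,  0.001,  0.   ]), 'joint_efforts': array([ 0.0000e+00, -4.4588e+01, -3.5224e+01, -0.0000e+00,  4.0000e-03,
        0.0000e+00]), 'eef_pos': array([0.173, 0.548, 0.249]), 'eef_rot': array([-0.   ,  0.153,  0.988, -0.001]), 'wrist_force': array([-0.561,  0.081,  0.027]), 'torque': array([-0.07 ,  0.044, -0.014]), 'opening': np.float64(1.002)}
```

View pics/scene0.png

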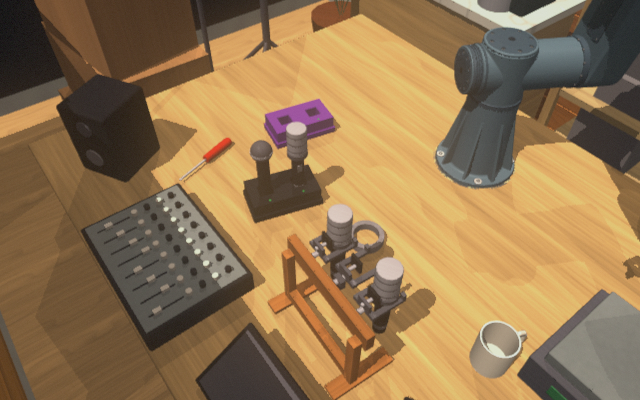

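View pics/top0.png

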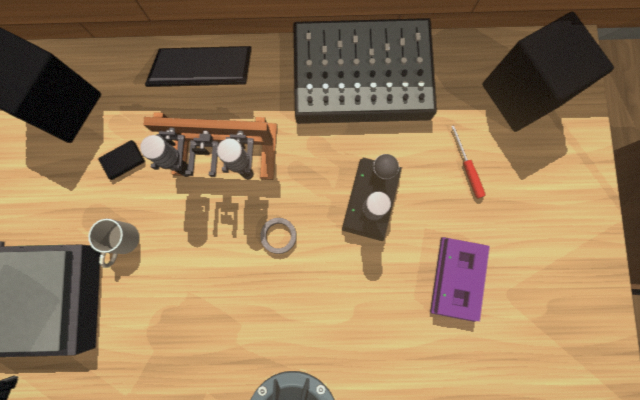

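Candidates: the straight grille with a ring in the black dock (top 377,203; scene 297,135) is the target. The ball mic (386,167), the hanging mics (152,147) and (230,150), and the empty purple dock (460,280) are not. Next is one close crop to check this and measure.

```bash
cat > h.py <<'E'
from bench import *
import cv2,numpy as np
def K(c): return 200/np.tan(np.radians(c["vertical_fov"]/2))
def proj(c,X):
    p=c["R"]@np.array(X)+c["t"]; f=K(c); return np.array([c["cx"]+f*p[0]/p[2],c["cy"]+f*p[1]/p[2]])
def atz(c,uv,z):
    f=K(c); d=c["R"].T@np.array([(uv[0]-c["cx"])/f,(uv[1]-c["cy"])/f,1]); o=-c["R"].T@c["t"]
    return o+d*(z-o[2])/d[2]
def crop(im,x,y,w,h,s):
    return cv2.resize(im[y:y+h,x:x+w],(w*s,h*s),interpolation=cv2.INTER_CUBIC)
E
python3 - <<'E'
from h import *
t=cv2.imread("pics/top0.png"); s=cv2.imread("pics/scene0.png")
a=crop(t,140,100,140,100,4); b=crop(t,335,145,60,100,4)
c=crop(s,260,195,160,145,2);d=crop(s,235,115,100,110,2)
o=np.zeros((400+290,800,3),np.uint8); o[:400,:560]=a;o[:400,560:800]=b;o[400:,:320]=c;o[400:620,330:530]=d
cv2.imwrite("pics/c1.png",o[:600])
E
```

```text
(no output)
```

View pics/c1.png

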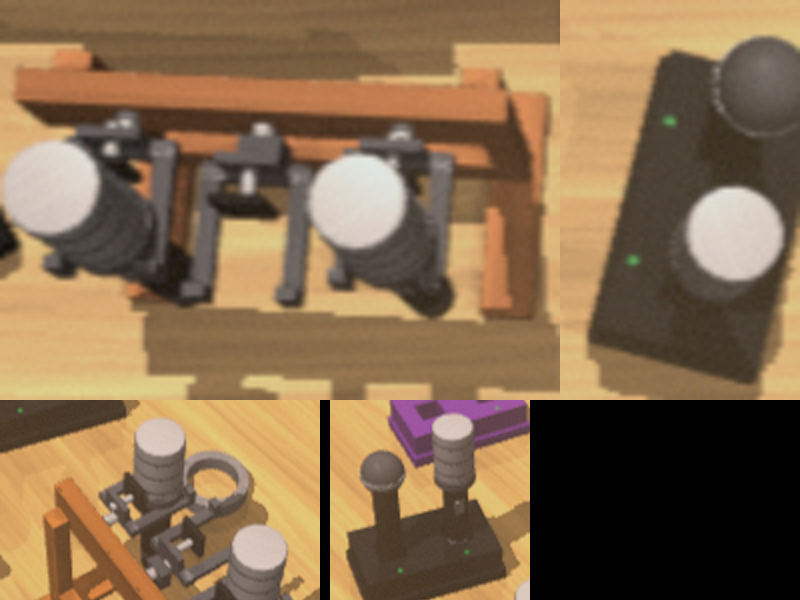

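Run:
```python
from h import *
c=get_calibration("top"); s=get_calibration("scene")
P=lambda n,uv,z:print(n,np.round(atz(c,uv,z),4),"scene px",np.round(proj(s,atz(c,uv,z)),1))
P("mic",(378.4,202.9),.234);P("ball",(385.8,166.3),.188)
P("l",(152.5,146.5),.274);P("r",(228.8,150),.274)
P("tipL",(187.6,172.9),.203);P("tipR",(211.6,172.9),.203)
k=lambda x,y:(140+x/4-.4,100+y/4-.4)
P("barNL",k(15,100),.197);P("barNR",k(508,122),.197)
P("barFL",k(18,68),.197);P("barFR",k(508,92),.197)
P("ledA",(335+(670-560)/4-.4,145+121/4-.4),.055);P("ledB",(335+(633-560)/4-.4,145+260/4-.4),.055)
P("pTL",k(207,180),.19);P("pTR",k(300,180),.19)
```

```text
mic [ 0.4817 -0.1975  0.234 ] scene px [296.6 127.4]
ball [ 0.568  -0.2233  0.188 ] scene px [261.5 150.9]
l [0.5992 0.2477 0.274 ] scene px [390.4 266.9]
r [0.5882 0.0971 0.274 ] scene px [341.  212.2]
tipL [0.5608 0.1999 0.203 ] scene px [384.2 261.6]
tipR [0.5595 0.1489 0.203 ] scene px [367.3 244.5]
barNL [0.6723 0.3007 0.197 ] scene px [375.8 333.2]
barNR [0.6528 0.0324 0.197 ] scene px [295.2 232.3]
barFL [0.6904 0.2998 0.197 ] scene px [367.6 338.7]
barFR [0.6697 0.0323 0.197 ] scene px [288.3 236.2]
ledA [ 0.5796 -0.185   0.055 ] scene px [270.2 199.8]
ledB [ 0.4935 -0.1591  0.055 ] scene px [303.7 190.7]
pTL [0.6267 0.1973 0.19  ] scene px [357. 282.]
pTR [0.6254 0.1466 0.19  ] scene px [340.8 264.2]
```

```bash
cat >> h.py <<'E'
from scipy.spatial.transform import Rotation as Rn
def rot(o): w,x,y,z=o["eef_rot"]; return Rn.from_quat([x,y,z,w])
def to(pos,jawdeg=None):
    "shift cm and turn needed in tool axes; jawdeg= world angle of tool y, tool z down"
    o=get_obs(); R=rot(o); d=R.inv().apply(np.array(pos)-o["eef_pos"])*100
    r=np.zeros(3)
    if jawdeg is not None:
        best=None
        for j in (jawdeg,jawdeg+180):
            a=np.radians(j); y=np.array([np.cos(a),np.sin(a),0]); z=np.array([0,0,-1.]); x=np.cross(y,z)
            v=(R.inv()*Rn.from_matrix(np.c_[x,y,z])).as_rotvec()
            if best is None or np.linalg.norm(v)<np.linalg.norm(best): best=v
        r=best
    print("t",round(float(o["time_s"]),2),"pos",np.round(o["eef_pos"],4),"F",np.round(o["wrist_force"],2),"T",np.round(o["torque"],2),"open",round(float(o["opening"]),3),"| shift",np.round(d,2),"turn",np.round(r,3))
E
python3 - <<'E'
from h import *
c=get_calibration("wrist"); o=get_obs(); R=rot(o)
cam=-c["R"].T@c["t"]; print("cam in tool",np.round(R.inv().apply(cam-o["eef_pos"]),4),"fwd",np.round(R.inv().apply(c["R"].T[:,2]),3),"right",np.round(R.inv().apply(c["R"].T[:,0]),3),c["vertical_fov"])
to([.4817,-.1975,.30],73.4)
to([.45,.17,.36],85.8)
print(np.round(R.as_matrix(),3))
E
```

```text
cam in tool [ 0.084   0.0002 -0.1229] fwd [-0.324 -0.     0.946] right [0.    1.    0.001] 62.74859081720379
t 0.1 pos [0.1734 0.5477 0.2495] F [-0.56  0.08  0.03] T [-0.07  0.04 -0.01] open 1.002 | shift [-51.9  -61.74  -4.97] turn [-0.002 -0.    -0.017]
t 0.1 pos [0.1734 0.5477 0.2495] F [-0.56  0.08  0.03] T [-0.07  0.04 -0.01] open 1.002 | shift [-37.77 -27.67 -11.02] turn [-0.002 -0.001 -0.234]
[[-0.953  0.302 -0.001]
 [ 0.302  0.953 -0.001]
 [ 0.    -0.002 -1.   ]]
```

apply_moves --moves '[[[-4,-3,-2,0,0,-0.03,1],[-9,-6.5,-4,0,0,-0.1,1],[-14,-10,-6,0,0,-0.15,1],[-19,-14,-8,0,0,-0.2,1],[-24,-17.5,-10,0,0,-0.234,1],[-29,-21,-11,0,0,-0.234,1],[-34,-25,-11,0,0,-0.234,1],[-37.8,-27.7,-11,0,0,-0.234,1]]]'

```text
time_s: 0.9
eef_pos: [0.4017, 0.2363, 0.3539]
eef_rot: [0.001, 0.036, 0.999, 0.0]
wrist_force: [0.7, 0.5, -0.3]
opening: 1.002
```

Run:
```python
from h import *
to([.45,.17,.36],85.8)
c=get_calibration("wrist"); np.savez("w1.npz",**{k:c[k] for k in c})
im=camera("wrist"); cv2.imwrite("pics/w1.png",im[:,:,::-1])
to([.4817,-.1975,.30],73.4)
for p in([.594,.1724,.19],[.5607,.2,.203],[.5607,.149,.203]): print(proj(c,p))
```

```text
t 0.9 pos [0.4017 0.2363 0.3539] F [ 0.72  0.54 -0.34] T [ 0.01  0.02 -0.01] open 1.002 | shift [-5.3  -6.26 -0.61] turn [0.    0.001 0.001]
t 0.95 pos [0.4061 0.2305 0.3541] F [ 4.27 -3.43  0.59] T [-0.12 -0.14 -0.05] open 1.001 | shift [-10.88 -42.06   5.6 ] turn [-0.003  0.004  0.211]
[279.13504006 355.82857824]
[300.30470325 338.59161707]
[251.26829126 341.44651735]
```

View pics/w1.png

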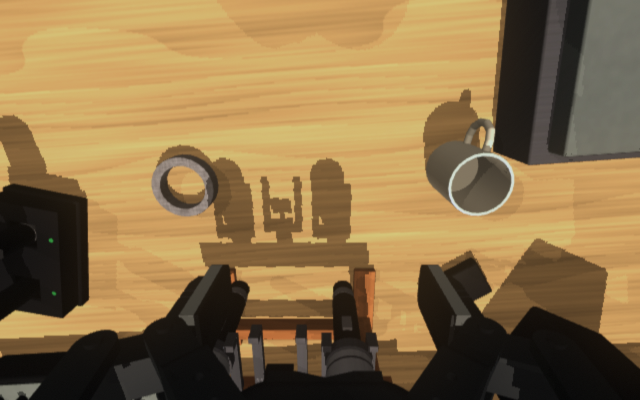

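The desk items and the middle hook's prongs (about 257,350 and 302,348) are partly hidden by the gripper. I'll take one better view from over the rack.

Run:
```python
from h import *
to([.60,.17,.42],85.8)
```

```text
t 0.95 pos [0.4061 0.2305 0.3541] F [ 4.27 -3.43  0.59] T [-0.12 -0.14 -0.05] open 1.001 | shift [-19.83  -4.53  -6.5 ] turn [-0.004  0.004 -0.005]
```

apply_moves --moves '[[[-1,-1,-4,0,0,0,1],[-4,-2,-6.5,0,0,0,1],[-9,-3,-6.5,0,0,0,1],[-14,-4,-6.5,0,0,0,1],[-18,-4.5,-6.5,0,0,0,1],[-18,-4.5,-6.5,0,0,0,1],[-18,-4.5,-6.5,0,0,0,1],[-18,-4.5,-6.5,0,0,0,1]]]'

```text
time_s: 1.75
eef_pos: [0.5764, 0.1805, 0.4181]
eef_rot: [-0.0, 0.036, 0.999, 0.0]
wrist_force: [-0.7, -0.3, 0.3]
opening: 1.0
```

Run:
```python
from h import *
c=get_calibration("wrist"); np.savez("w2.npz",**{k:c[k] for k in c})
im=camera("wrist"); cv2.imwrite("pics/w2.png",im[:,:,::-1])
to([.4817,-.1975,.30],73.4)
print(get_obs()["q"])
for p in([.594,.1724,.19],[.5607,.2,.203],[.5607,.149,.203]): print(proj(c,p))
```

```text
t 1.8 pos [0.5762 0.1807 0.4187] F [-0.54  0.32  0.19] T [-0.05 -0.01 -0.01] open 1.002 | shift [  6.72 -38.4   11.86] turn [0.    0.    0.218]
[ 1.07466169e-01  1.63447468e-01  1.29468744e+00  1.54207201e-04
  1.68296027e+00 -1.39152930e+00]
[318.24473601 184.6687785 ]
[341.95116231 155.66130812]
[293.20151585 159.11944077]
```

View pics/w2.png

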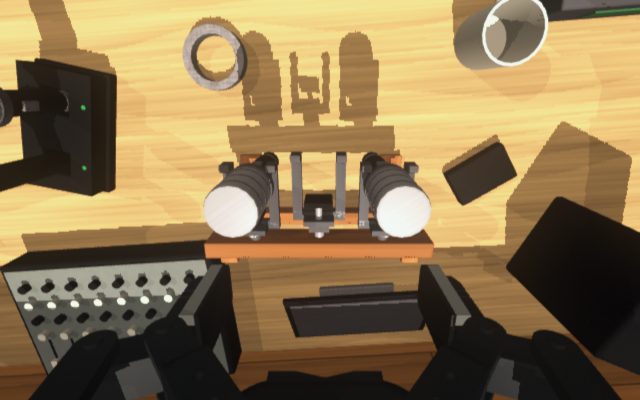

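Hanging mics' tops are at (233,211) and (402,210), and the middle hook's prongs at about (297,155) and (341,155). The way between them is clear. I'll refine with a crop.

Run:
```python
from h import *
cv2.imwrite("pics/c2.png",crop(cv2.imread("pics/w2.png"),240,140,160,120,5))
```

```text
(no output)
```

View pics/c2.png

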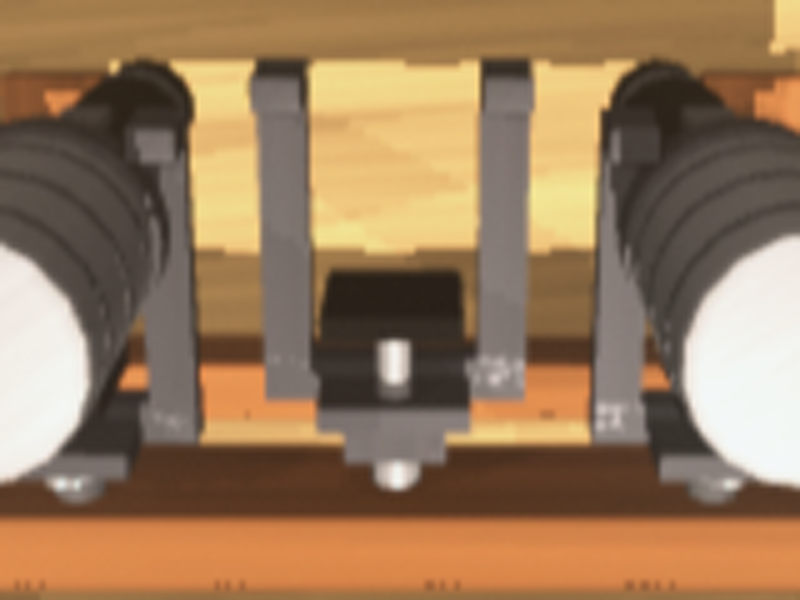

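Run:
```python
from h import *
c=dict(np.load("w2.npz"))
k=lambda x,y:((x+.5)/5-.5+240,(y+.5)/5-.5+140)
xa=np.array([.9973,-.0732]);ya=np.array([.0732,.9973]); S=np.array([.5937,.1724])
def P(n,a,z):
    X=atz(c,a,z); d=X[:2]-S; print(n,z,np.round(X,4),"rack x,y mm",np.round([d@xa*1e3,d@ya*1e3],1))
for z in(.198,.203,.208):
    P("tipR",k(278,88),z);P("tipL",k(507,88),z)
P("outR",k(157,142),.203);P("outL",k(635,142),.203)
P("topR",(232.7,211),.274);P("topL",(401.7,210),.274)
P("prR",k(290,300),.19);P("prL",k(502,300),.19)
P("keeper",k(395,272),.223)
P("barR",k(2,517),.197);P("barL",k(798,517),.197)
```

```text
tipR 0.198 [0.5598 0.1508 0.198 ] rack x,y mm [-32.2 -24.1]
tipL 0.198 [0.5633 0.1991 0.198 ] rack x,y mm [-32.3  24.4]
tipR 0.203 [0.5588 0.1513 0.203 ] rack x,y mm [-33.2 -23.6]
tipL 0.203 [0.5622 0.1989 0.203 ] rack x,y mm [-33.3  24.1]
tipR 0.208 [0.5579 0.1518 0.208 ] rack x,y mm [-34.2 -23.2]
tipL 0.208 [0.5612 0.1987 0.208 ] rack x,y mm [-34.3  23.9]
outR 0.203 [0.5685 0.1247 0.203 ] rack x,y mm [-21.7 -49.4]
outL 0.203 [0.5757 0.2252 0.203 ] rack x,y mm [-21.8  51.3]
topR 0.274 [0.5882 0.0997 0.274 ] rack x,y mm [ -0.1 -72.9]
topL 0.274 [0.5978 0.2465 0.274 ] rack x,y mm [-1.3 74.2]
prR 0.19 [0.6098 0.1477 0.19  ] rack x,y mm [ 17.9 -23.4]
prL 0.19 [0.6133 0.1956 0.19  ] rack x,y mm [17.8 24.5]
keeper 0.223 [0.5944 0.1734 0.223 ] rack x,y mm [0.6 1. ]
barR 0.197 [0.6557 0.0766 0.197 ] rack x,y mm [ 68.9 -91. ]
barL 0.197 [0.6689 0.2609 0.197 ] rack x,y mm [68.5 93.8]
```

apply_moves --moves '[[[0.8,-5,1,0,0,0.03,1],[1.6,-10,2,0,0,0.06,1],[2.5,-15,3,0,0,0.1,1],[3.5,-20,4,0,0,0.14,1],[4.4,-25,6,0,0,0.18,1],[5.2,-30,8,0,0,0.218,1],[6,-34.5,10,0,0,0.218,1],[6.7,-38.4,11.8,0,0,0.218,1]]]'

```text
time_s: 2.6
eef_pos: [0.4836, -0.1905, 0.3048]
eef_rot: [0.002, 0.144, 0.99, -0.001]
wrist_force: [1.3, 0.1, 0.9]
opening: 0.997
```

apply_moves --moves '[[[0,0,0,0,0,0,1],[0,0,0,0,0,0,1],[0,0,0,0,0,0,1]]]'

```text
time_s: 2.9
eef_pos: [0.485, -0.1887, 0.3054]
eef_rot: [0.001, 0.144, 0.99, -0.0]
wrist_force: [-0.5, 0.8, 0.5]
opening: 1.002
```

Run:
```python
from h import *
to([.4817,-.1975,.30],73.4)
c=get_calibration("wrist"); im=camera("wrist")[:,:,::-1]
cv2.imwrite("pics/w3.png",im)
print(proj(c,[.4817,-.1975,.234]),proj(c,[.568,-.2233,.188]))
to([.4817,-.1975,.208],73.4)
```

```text
t 2.9 pos [ 0.485  -0.1887  0.3054] F [-0.47  0.85  0.51] T [ 0.04 -0.03  0.07] open 1.002 | shift [ 0.06 -0.94  0.54] turn [-0.     0.002  0.   ]
[309.73786109 224.48313128] [313.42236089 299.32621777]
t 2.95 pos [ 0.4852 -0.1885  0.3054] F [-0.02  0.44 -0.07] T [ 0.01 -0.01  0.06] open 1.0 | shift [ 0.1  -0.96  9.74] turn [-0.     0.002  0.001]
```

View pics/w3.png

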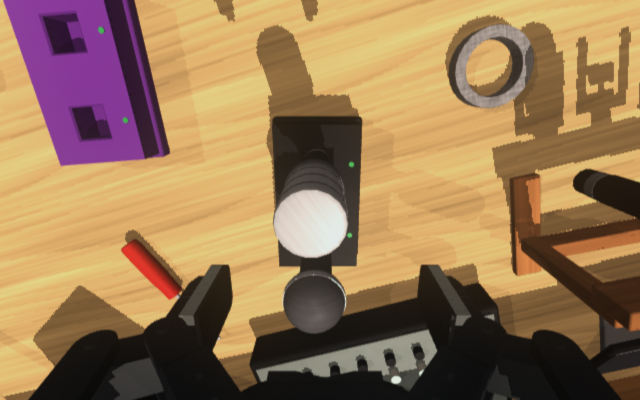

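The straight-grille mic's top is at (311,223) against a predicted (310,224). The ball mic is at (315,301), at the far end. Descending to grip.

apply_moves --moves '[[[0.1,-0.9,1,0,0,0,1],[0.1,-0.9,3,0,0,0,1],[0.1,-0.9,5.5,0,0,0,1],[0.1,-0.9,8,0,0,0,1],[0.1,-0.9,9.6,0,0,0,1],[0.1,-0.9,9.7,0,0,0,1],[0.1,-0.9,9.7,0,0,0,1],[0.1,-0.9,9.7,0,0,0,1]]]'

```text
time_s: 3.75
eef_pos: [0.4817, -0.1985, 0.2082]
eef_rot: [0.001, 0.145, 0.989, -0.001]
wrist_force: [-0.5, 0.6, 0.1]
opening: 1.001
```

Run:
```python
from h import *
to([.4817,-.1975,.2075],73.4)
```

```text
t 3.75 pos [ 0.4817 -0.1985  0.2082] F [-0.48  0.57  0.14] T [ 0.04 -0.02  0.02] open 1.001 | shift [0.03 0.09 0.07] turn [-0.001  0.002 -0.   ]
```

Close the gripper.

apply_moves --moves '[[[0,0.1,0,0,0,0,0.7],[0,0.1,0,0,0,0,0.6],[0,0.1,0,0,0,0,0.5],[0,0.1,0,0,0,0,0.3],[0,0.1,0,0,0,0,0.2],[0,0.1,0,0,0,0,0.2],[0,0.1,0,0,0,0,0.2],[0,0.1,0,0,0,0,0.2]]]'

```text
time_s: 4.55
eef_pos: [0.4819, -0.1977, 0.2079]
eef_rot: [0.001, 0.145, 0.989, -0.0]
wrist_force: [0.9, 0.4, 4.6]
opening: 0.565
```

Run:
```python
from h import *
to([.4817,-.1975,.30],73.4)
```

```text
t 4.55 pos [ 0.4819 -0.1977  0.2079] F [0.9  0.35 4.58] T [0.09 0.03 0.01] open 0.565 | shift [ 0.    0.01 -9.21] turn [-0.001  0.002 -0.001]
```

apply_moves --moves '[[[0,0,-0.5,0,0,0,0.2],[0,0,-1.5,0,0,0,0.2],[0,0,-3,0,0,0,0.2],[0,0,-5,0,0,0,0.2],[0,0,-7,0,0,0,0.2],[0,0,-8,0,0,0,0.2],[0,0,-8,0,0,0,0.2],[0,0,-8,0,0,0,0.2]]]'

```text
time_s: 5.35
eef_pos: [0.4809, -0.197, 0.2863]
eef_rot: [-0.0, 0.145, 0.989, 0.0]
wrist_force: [-1.4, -0.2, -3.1]
opening: 0.571
```

Run:
```python
from h import *
xa=np.array([.9973,-.0732]); s=np.array([.5824,.1738])
to([.4817,-.1975,.30])
a=s-.12*xa; to([*a,.30],-4.2)
c=get_calibration("wrist"); cv2.imwrite("pics/w4.png",camera("wrist")[:,:,::-1])
print(get_obs()["q"])
```

```text
t 5.35 pos [ 0.4809 -0.197   0.2863] F [-1.36 -0.2  -3.14] T [ 0.07 -0.04  0.  ] open 0.571 | shift [-0.09 -0.02 -1.37] turn [0. 0. 0.]
t 5.35 pos [ 0.4809 -0.197   0.2863] F [-1.36 -0.2  -3.14] T [ 0.07 -0.04  0.  ] open 0.571 | shift [12.63 35.85 -1.35] turn [-0.000e+00 -1.000e-03  1.353e+00]
[-6.17513630e-01  2.74910946e-02  1.70208280e+00 -1.92002342e-05
  1.41409639e+00 -1.89742836e+00]
```

View pics/w4.png

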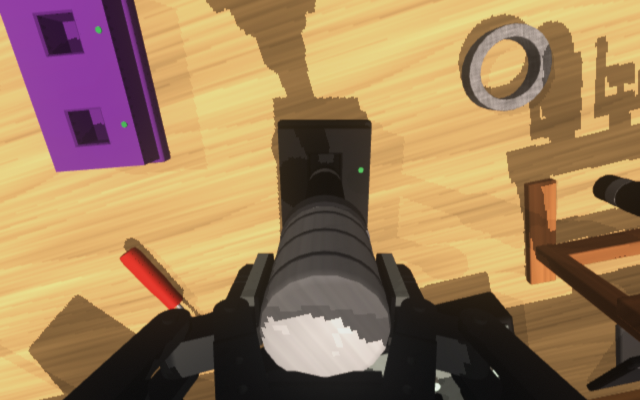

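The mic is out of the well, held centrally across the grille, and the ball mic stays in the dock. Carrying it to 120 mm before the hook with the jaws turned along rack x.

apply_moves --moves '[[[1.5,4,-1,0,0,0.15,0.2],[3,8,-1.4,0,0,0.3,0.2],[4.5,12.5,-1.4,0,0,0.45,0.2],[6,17,-1.4,0,0,0.6,0.2],[7.5,21.5,-1.4,0,0,0.75,0.2],[9.2,26,-1.4,0,0,0.9,0.2],[10.8,30.5,-1.4,0,0,1.05,0.2],[12,34,-1.4,0,0,1.18,0.2]]]'

```text
time_s: 6.2
eef_pos: [0.464, 0.1479, 0.2997]
eef_rot: [-0.001, 0.635, 0.773, -0.001]
wrist_force: [1.7, 1.1, -3.1]
opening: 0.573
```

apply_moves --moves '[[[0,0,0,0,0,0,0.2],[0,0,0,0,0,0,0.2],[0,0,0,0,0,0,0.2]]]'

```text
time_s: 6.5
eef_pos: [0.4648, 0.1454, 0.3002]
eef_rot: [-0.0, 0.633, 0.775, -0.001]
wrist_force: [-0.5, -1.0, -2.5]
opening: 0.571
```

Run:
```python
from h import *
xa=np.array([.9973,-.0732]); s=np.array([.5824,.1738])
a=s-.12*xa; to([*a,.27],-4.2); print(get_obs()["q"])
```

```text
t 6.5 pos [0.4648 0.1454 0.3002] F [-0.54 -1.02 -2.48] T [-0.01  0.07 -0.05] open 0.571 | shift [3.69 0.55 3.02] turn [-0.002  0.001  0.275]
[ 5.92273590e-02 -5.99841651e-02  1.75927689e+00 -5.48281468e-04
  1.44382201e+00 -1.41914602e-01]
```

apply_moves --moves '[[[1,0.2,0.5,0,0,0.1,0.2],[2.5,0.4,1.5,0,0,0.2,0.2],[3.7,0.55,2.5,0,0,0.275,0.2],[3.7,0.55,3,0,0,0.275,0.2],[3.7,0.55,3,0,0,0.275,0.2],[3.7,0.55,3,0,0,0.275,0.2],[3.7,0.55,3,0,0,0.275,0.2],[3.7,0.55,3,0,0,0.275,0.2]]]'

```text
time_s: 7.3
eef_pos: [0.4635, 0.1831, 0.2716]
eef_rot: [0.0, 0.733, 0.68, 0.0]
wrist_force: [-0.5, 0.7, -1.7]
opening: 0.571
```

Run:
```python
from h import *
xa=np.array([.9973,-.0732]); s=np.array([.5824,.1738])
to([*(s-.12*xa),.268],-4.2);to([*(s-.02*xa),.268],-4.2)
c=get_calibration("scene"); im=camera("scene")[:,:,::-1]
t=camera("top")[:,:,::-1]; w=camera("wrist")[:,:,::-1]
o=np.zeros((600,800,3),np.uint8)
o[:300,:400]=crop(im,300,170,133,100,3)[:300,:399].shape and cv2.resize(im[170:270,290:423],(400,300))
o[:300,400:]=cv2.resize(t[110:210,140:273],(400,300)); o[300:,:480]=cv2.resize(w,(480,300))
cv2.imwrite("pics/c3.png",o)
```

```text
t 7.3 pos [0.4635 0.1831 0.2716] F [-0.5   0.68 -1.72] T [ 0.05 -0.01 -0.07] open 0.571 | shift [-0.05 -0.07  0.36] turn [ 0.001 -0.    -0.002]
t 7.3 pos [0.4635 0.1831 0.2716] F [-0.5   0.68 -1.72] T [ 0.05 -0.01 -0.07] open 0.571 | shift [-0.04  9.93  0.37] turn [ 0.001 -0.    -0.002]
```

View pics/c3.png

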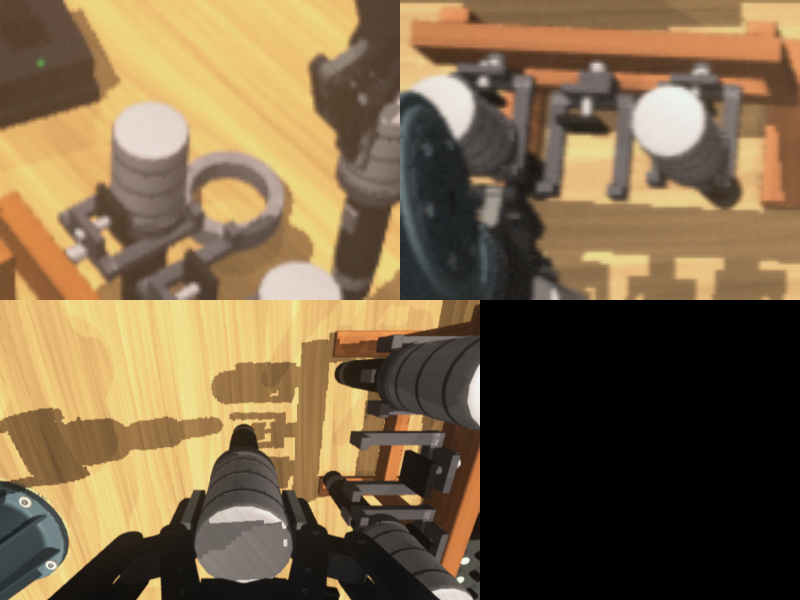

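The mic hangs straight before the open hook, aligned in y. Sliding in to 20 mm short of the estimated seat at ring height about 0.212.

apply_moves --moves '[[[-0.05,1.5,0.1,0,0,0,0.2],[-0.05,3.5,0.1,0,0,0,0.2],[-0.05,5.5,0.1,0,0,0,0.2],[-0.05,7.2,0.1,0,0,0,0.2],[-0.05,8.5,0.1,0,0,0,0.2],[-0.05,9.2,0.1,0,0,0,0.2],[-0.05,9.2,0.1,0,0,0,0.2],[-0.05,9.2,0.1,0,0,0,0.2]]]'

```text
time_s: 8.25
eef_pos: [0.5542, 0.1763, 0.2698]
eef_rot: [-0.0, 0.733, 0.68, -0.0]
wrist_force: [-0.2, 0.3, -3.2]
opening: 0.576
```

apply_moves --moves '[[[0,0,0,0,0,0,0.2],[0,0,0,0,0,0,0.2],[0,0,0,0,0,0,0.2]]]'

```text
time_s: 8.55
eef_pos: [0.5545, 0.1763, 0.2702]
eef_rot: [0.0, 0.733, 0.68, 0.0]
wrist_force: [0.8, 0.1, -2.5]
opening: 0.576
```

```bash
cat >> h.py <<'E'
def st():
    xa=np.array([.9973,-.0732]);ya=np.array([.0732,.9973]); s=np.array([.5824,.1738])
    o=get_obs(); d=o["eef_pos"][:2]-s; f=o["wrist_force"][:2]
    print("t",round(float(o["time_s"]),2),"rack dx,dy mm",np.round([d@xa*1e3,d@ya*1e3],2),"z",round(o["eef_pos"][2],4),"Fx,Fy,Fz",np.round([f@xa,f@ya,o["wrist_force"][2]],2),"T",np.round(o["torque"],2))
E
python3 -c "
from h import *
st(); to([.4817,-.1975,.3],-4.2)"
```

```text
t 8.55 rack dx,dy mm [-28.03   0.47] z 0.2702 Fx,Fy,Fz [ 0.76  0.12 -2.53] T [-0.03  0.03 -0.03]
t 8.55 pos [0.5545 0.1763 0.2702] F [ 0.76  0.07 -2.53] T [-0.03  0.03 -0.03] open 0.576 | shift [-37.82  -4.48  -2.98] turn [ 0.    -0.    -0.001]
```

apply_moves --moves '[[[0,0.5,0,0,0,0,0.2],[0,1,0,0,0,0,0.2],[0,1.4,0,0,0,0,0.2],[0,1.4,0,0,0,0,0.2],[0,1.4,0,0,0,0,0.2]]]'

```text
time_s: 9.05
eef_pos: [0.5688, 0.1751, 0.2698]
eef_rot: [-0.0, 0.733, 0.68, -0.0]
wrist_force: [0.3, 0.8, -1.8]
opening: 0.571
```

apply_moves --moves '[[[0,0.15,0,0,0,0,0.2],[0,0.3,0,0,0,0,0.2],[0,0.3,0,0,0,0,0.2],[0,0.3,0,0,0,0,0.2]]]'

```text
time_s: 9.45
eef_pos: [0.5717, 0.1749, 0.27]
eef_rot: [-0.0, 0.733, 0.68, -0.0]
wrist_force: [0.7, -0.6, -2.3]
opening: 0.574
```

apply_moves --moves '[[[0,0.15,0,0,0,0,0.2],[0,0.3,0,0,0,0,0.2],[0,0.3,0,0,0,0,0.2],[0,0.3,0,0,0,0,0.2]]]'

```text
time_s: 9.85
eef_pos: [0.5747, 0.1747, 0.27]
eef_rot: [-0.0, 0.733, 0.68, -0.0]
wrist_force: [-0.7, 0.1, -2.2]
opening: 0.574
```

```bash
python3 -c "
from h import *
st()"
```

```text
t 9.85 rack dx,dy mm [-7.73  0.32] z 0.27 Fx,Fy,Fz [-0.68  0.02 -2.24] T [ 0.05  0.01 -0.04]
```

apply_moves --moves '[[[0,0.1,0,0,0,0,0.2],[0,0.2,0,0,0,0,0.2],[0,0.2,0,0,0,0,0.2],[0,0.2,0,0,0,0,0.2]]]'

```text
time_s: 10.25
eef_pos: [0.5767, 0.1745, 0.27]
eef_rot: [-0.0, 0.733, 0.68, -0.0]
wrist_force: [0.6, 0.1, -1.5]
opening: 0.568
```

apply_moves --moves '[[[0,0.1,0,0,0,0,0.2],[0,0.2,0,0,0,0,0.2],[0,0.2,0,0,0,0,0.2],[0,0.2,0,0,0,0,0.2]]]'

```text
time_s: 10.65
eef_pos: [0.5787, 0.1744, 0.27]
eef_rot: [-0.0, 0.733, 0.68, -0.0]
wrist_force: [0.1, 0.1, -2.8]
opening: 0.573
```

```bash
python3 -c "
from h import *
st()"
```

```text
t 10.65 rack dx,dy mm [-3.74  0.33] z 0.27 Fx,Fy,Fz [ 0.11  0.13 -2.81] T [-0.02  0.09  0.01]
```

apply_moves --moves '[[[0,0.1,0,0,0,0,0.2],[0,0.2,0,0,0,0,0.2],[0,0.2,0,0,0,0,0.2],[0,0.2,0,0,0,0,0.2]]]'

```text
time_s: 11.05
eef_pos: [0.5804, 0.1743, 0.2699]
eef_rot: [-0.0, 0.733, 0.68, -0.0]
wrist_force: [-2.8, 0.1, -1.8]
opening: 0.574
```

apply_moves --moves '[[[0,0.1,0,0,0,0,0.2],[0,0.2,0,0,0,0,0.2],[0,0.2,0,0,0,0,0.2],[0,0.2,0,0,0,0,0.2]]]'

```text
time_s: 11.45
eef_pos: [0.5826, 0.1741, 0.2699]
eef_rot: [-0.0, 0.733, 0.68, -0.0]
wrist_force: [-4.0, 0.9, -1.5]
opening: 0.575
```

```bash
python3 -c "
from h import *
st()"
```

```text
t 11.45 rack dx,dy mm [0.17 0.34] z 0.2699 Fx,Fy,Fz [-4.04  0.6  -1.49] T [ 0.02  0.6  -0.01]
```

apply_moves --moves '[[[0,0.1,0,0,0,0,0.2],[0,0.2,0,0,0,0,0.2],[0,0.3,0,0,0,0,0.2],[0,0.4,0,0,0,0,0.2],[0,0.46,0,0,0,0,0.2],[0,0.46,0,0,0,0,0.2],[0,0.46,0,0,0,0,0.2]]]'

```text
time_s: 12.15
eef_pos: [0.5872, 0.1738, 0.2699]
eef_rot: [-0.0, 0.733, 0.68, -0.0]
wrist_force: [-3.9, 0.8, -1.0]
opening: 0.573
```

```bash
python3 -c "
from h import *
st()
c=get_calibration('wrist');w=camera('wrist')[:,:,::-1]; st()
s=camera('scene')[:,:,::-1];st()
o=np.zeros((600,800,3),np.uint8)
o[:330]=cv2.resize(w[135:400],(800,331))[:330]
o[330:600,:480]=cv2.resize(s[190:280,300:460],(480,270)); cv2.imwrite('pics/c4.png',o)"
```

```text
t 12.15 rack dx,dy mm [4.76 0.3 ] z 0.2699 Fx,Fy,Fz [-3.95  0.48 -0.99] T [0.07 0.85 0.04]
t 12.2 rack dx,dy mm [4.74 0.31] z 0.2699 Fx,Fy,Fz [-3.98 -0.27 -2.16] T [0.07 0.87 0.01]
t 12.25 rack dx,dy mm [4.73 0.3 ] z 0.2699 Fx,Fy,Fz [-4.33  0.34 -2.4 ] T [ 0.07  0.85 -0.03]
```

View pics/c4.png

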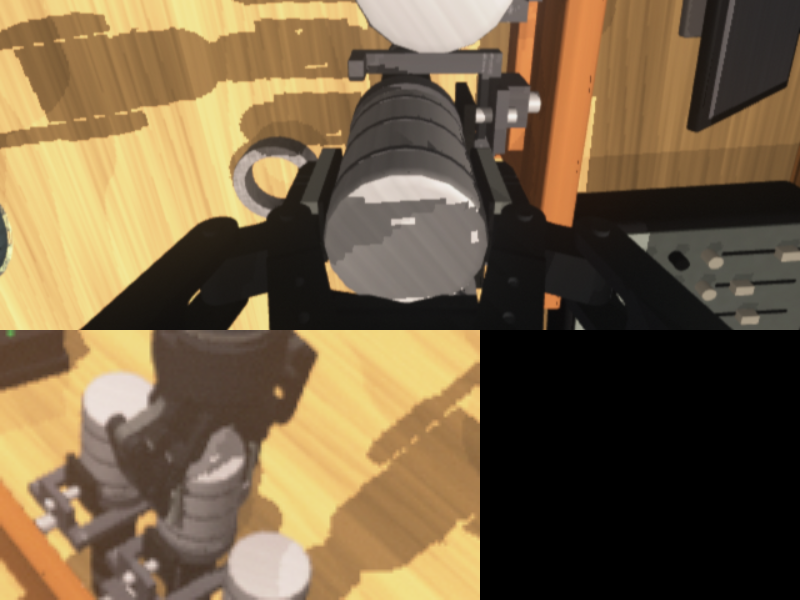

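Pressed to roughly 7 to 8 mm, with the force at about 4.1 N. Lowering in small steps and watching Fz.

apply_moves --moves '[[[0,0,0.1,0,0,0,0.2],[0,0,0.2,0,0,0,0.2],[0,0,0.3,0,0,0,0.2],[0,0,0.4,0,0,0,0.2],[0,0,0.5,0,0,0,0.2],[0,0,0.6,0,0,0,0.2]]]'

```text
time_s: 12.85
eef_pos: [0.5873, 0.1738, 0.2639]
eef_rot: [-0.0, 0.733, 0.68, 0.0]
wrist_force: [-3.6, 0.4, -1.2]
opening: 0.573
```

```bash
python3 -c "
from h import *
st()"
```

```text
t 12.85 rack dx,dy mm [4.85 0.32] z 0.2639 Fx,Fy,Fz [-3.65  0.11 -1.19] T [ 0.08  0.84 -0.03]
```

apply_moves --moves '[[[0,0,0.1,0,0,0,0.2],[0,0,0.2,0,0,0,0.2],[0,0,0.3,0,0,0,0.2]]]'

```text
time_s: 13.15
eef_pos: [0.5873, 0.1738, 0.2609]
eef_rot: [-0.0, 0.733, 0.68, -0.0]
wrist_force: [-3.9, 0.6, -1.1]
opening: 0.569
```

```bash
python3 -c "
from h import *
st()"
```

```text
t 13.15 rack dx,dy mm [4.84 0.32] z 0.2609 Fx,Fy,Fz [-3.95  0.31 -1.09] T [ 0.09  0.76 -0.02]
```

apply_moves --moves '[[[0,0,0.1,0,0,0,0.2],[0,0,0.2,0,0,0,0.2],[0,0,0.2,0,0,0,0.2]]]'

```text
time_s: 13.45
eef_pos: [0.5871, 0.1738, 0.2587]
eef_rot: [-0.0, 0.733, 0.68, -0.0]
wrist_force: [-4.9, 0.2, -1.7]
opening: 0.563
```

```bash
python3 -c "
from h import *
st()"
```

```text
t 13.45 rack dx,dy mm [4.72 0.3 ] z 0.2587 Fx,Fy,Fz [-4.88 -0.17 -1.69] T [ 0.09  0.85 -0.02]
```

apply_moves --moves '[[[0,0,0.1,0,0,0,0.2],[0,0,0.2,0,0,0,0.2],[0,0,0.2,0,0,0,0.2]]]'

```text
time_s: 13.75
eef_pos: [0.5872, 0.1738, 0.2568]
eef_rot: [-0.0, 0.733, 0.68, -0.0]
wrist_force: [-3.7, -0.1, -1.3]
opening: 0.57
```

```bash
python3 -c "
from h import *
st()"
```

```text
t 13.75 rack dx,dy mm [4.77 0.31] z 0.2568 Fx,Fy,Fz [-3.66 -0.39 -1.3 ] T [ 0.05  0.8  -0.07]
```

apply_moves --moves '[[[0,0,0.1,0,0,0,0.2],[0,0,0.2,0,0,0,0.2],[0,0,0.2,0,0,0,0.2]]]'

```text
time_s: 14.05
eef_pos: [0.5872, 0.1738, 0.2548]
eef_rot: [-0.0, 0.733, 0.68, -0.0]
wrist_force: [-4.2, 1.0, -1.1]
opening: 0.574
```

apply_moves --moves '[[[0,0,0.1,0,0,0,0.2],[0,0,0.2,0,0,0,0.2],[0,0,0.2,0,0,0,0.2]]]'

```text
time_s: 14.35
eef_pos: [0.5871, 0.1738, 0.2528]
eef_rot: [-0.0, 0.733, 0.68, -0.0]
wrist_force: [-4.5, -0.7, -1.2]
opening: 0.573
```

```bash
python3 -c "
from h import *
st()"
```

```text
t 14.35 rack dx,dy mm [4.73 0.32] z 0.2528 Fx,Fy,Fz [-4.45 -1.   -1.23] T [ 0.06  0.84 -0.02]
```

apply_moves --moves '[[[0,0,0.05,0,0,0,0.2],[0,0,0.1,0,0,0,0.2],[0,0,0.1,0,0,0,0.2]]]'

```text
time_s: 14.65
eef_pos: [0.5872, 0.1737, 0.2519]
eef_rot: [-0.0, 0.733, 0.68, -0.0]
wrist_force: [-4.0, -0.8, -1.6]
opening: 0.573
```

apply_moves --moves '[[[0,0,0.05,0,0,0,0.2],[0,0,0.1,0,0,0,0.2],[0,0,0.1,0,0,0,0.2]]]'

```text
time_s: 14.95
eef_pos: [0.5872, 0.1738, 0.2509]
eef_rot: [-0.0, 0.733, 0.68, -0.0]
wrist_force: [-4.8, 1.1, -0.2]
opening: 0.572
```

```bash
python3 -c "
from h import *
st()"
```

```text
t 14.95 rack dx,dy mm [4.79 0.32] z 0.2509 Fx,Fy,Fz [-4.82  0.72 -0.17] T [0.08 0.81 0.03]
```

apply_moves --moves '[[[0,0,0.05,0,0,0,0.2],[0,0,0.1,0,0,0,0.2],[0,0,0.1,0,0,0,0.2]]]'

```text
time_s: 15.25
eef_pos: [0.5872, 0.1738, 0.2499]
eef_rot: [-0.0, 0.733, 0.68, -0.0]
wrist_force: [-3.9, 0.1, -1.0]
opening: 0.575
```

```bash
python3 -c "
from h import *
st()"
```

```text
t 15.25 rack dx,dy mm [4.79 0.31] z 0.2499 Fx,Fy,Fz [-3.93 -0.22 -1.03] T [0.07 0.84 0.01]
```

apply_moves --moves '[[[0,0,0.05,0,0,0,0.2],[0,0,0.1,0,0,0,0.2],[0,0,0.1,0,0,0,0.2]]]'

```text
time_s: 15.55
eef_pos: [0.5872, 0.1738, 0.2489]
eef_rot: [-0.0, 0.733, 0.68, -0.0]
wrist_force: [-3.9, -0.1, -0.8]
opening: 0.572
```

```bash
python3 -c "
from h import *
st()"
```

```text
t 15.55 rack dx,dy mm [4.77 0.31] z 0.2489 Fx,Fy,Fz [-3.93 -0.42 -0.78] T [ 0.13  0.84 -0.05]
```

apply_moves --moves '[[[0,0,0.05,0,0,0,0.2],[0,0,0.1,0,0,0,0.2],[0,0,0.1,0,0,0,0.2]]]'

```text
time_s: 15.85
eef_pos: [0.5873, 0.1737, 0.2479]
eef_rot: [0.0, 0.733, 0.68, -0.0]
wrist_force: [-4.2, 0.5, -2.0]
opening: 0.576
```

```bash
python3 -c "
from h import *
st()"
```

```text
t 15.85 rack dx,dy mm [4.86 0.29] z 0.2479 Fx,Fy,Fz [-4.21  0.17 -2.04] T [0.05 0.8  0.1 ]
```

apply_moves --moves '[[[0,0,0.05,0,0,0,0.2],[0,0,0.1,0,0,0,0.2],[0,0,0.1,0,0,0,0.2]]]'

```text
time_s: 16.15
eef_pos: [0.5873, 0.1738, 0.2478]
eef_rot: [0.0, 0.733, 0.68, 0.0]
wrist_force: [-5.6, 0.5, 4.0]
opening: 0.57
```

```bash
python3 -c "
from h import *
st()"
```

```text
t 16.15 rack dx,dy mm [4.89 0.36] z 0.2478 Fx,Fy,Fz [-5.66  0.04  3.97] T [-0.01  1.23 -0.01]
```

The ring rests on the prongs: underside at about 0.190, and Fz rose by 6 N. That is well below the lowest possible tip height. Easing off, letting the keeper bring it towards the tips, then opening slowly.

apply_moves --moves '[[[0,0,-0.05,0,0,0,0.2],[0,-0.05,-0.05,0,0,0,0.2],[0,-0.1,-0.05,0,0,0,0.2],[0,-0.15,-0.05,0,0,0,0.2],[0,-0.15,-0.05,0,0,0,0.2]]]'

```text
time_s: 16.65
eef_pos: [0.5861, 0.1739, 0.2479]
eef_rot: [0.0, 0.733, 0.68, 0.0]
wrist_force: [-3.0, 0.3, 2.1]
opening: 0.571
```

```bash
python3 -c "
from h import *
st()"
```

```text
t 16.65 rack dx,dy mm [3.68 0.35] z 0.2479 Fx,Fy,Fz [-3.06  0.08  2.09] T [ 0.01  0.52 -0.03]
```

apply_moves --moves '[[[0,0,0,0,0,0,0.58],[0,0,0,0,0,0,0.6],[0,0,0,0,0,0,0.63],[0,0,0,0,0,0,0.68],[0,0,0,0,0,0,0.75],[0,0,0,0,0,0,0.85],[0,0,0,0,0,0,0.85],[0,0,0,0,0,0,0.85]]]'

```text
time_s: 17.45
eef_pos: [0.5858, 0.1738, 0.2475]
eef_rot: [0.0, 0.733, 0.68, 0.0]
wrist_force: [0.6, 0.1, 0.1]
opening: 0.854
```

```bash
python3 -c "
from h import *
st()
w=camera('wrist')[:,:,::-1]; s=camera('scene')[:,:,::-1];
o=np.zeros((600,800,3),np.uint8)
o[:330]=cv2.resize(w[135:400],(800,331))[:330]
o[330:600,:480]=cv2.resize(s[190:280,300:460],(480,270)); cv2.imwrite('pics/c5.png',o)"
```

```text
t 17.45 rack dx,dy mm [3.42 0.29] z 0.2475 Fx,Fy,Fz [0.58 0.14 0.09] T [-0.01 -0.01 -0.01]
```

View pics/c5.png

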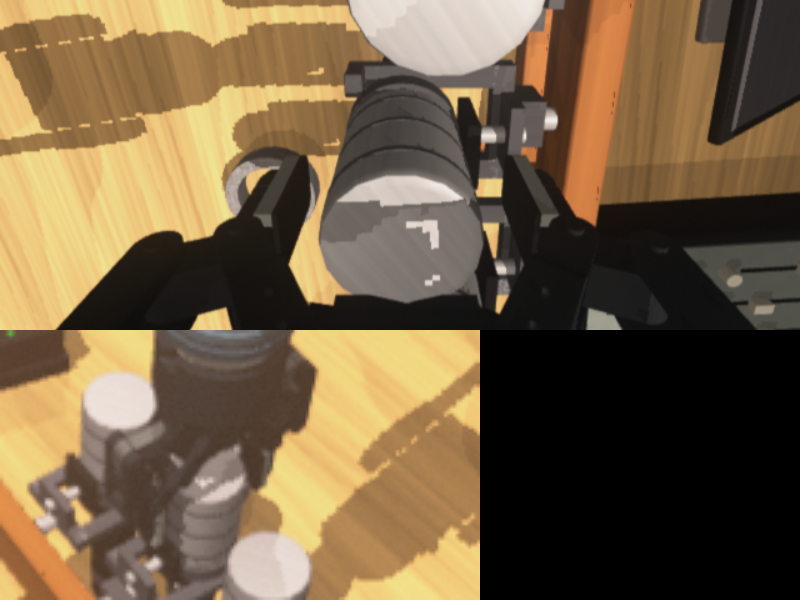

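Released; the mic stands upright on the hook with both pads clear. Retreating straight up, then back.

apply_moves --moves '[[[0,0,-0.5,0,0,0,0.9],[0,0,-2,0,0,0,0.9],[0,0,-4,0,0,0,0.9],[0,0,-7,0,0,0,0.9],[0,0,-10,0,0,0,0.9],[0,0,-12,0,0,0,0.9],[0,-3,-14,0,0,0,0.9],[0,-7,-14,0,0,0,0.9]]]'

```text
time_s: 18.35
eef_pos: [0.5172, 0.1789, 0.392]
eef_rot: [0.002, 0.733, 0.68, 0.003]
wrist_force: [0.2, 0.1, 0.7]
opening: 0.902
```

apply_moves --moves '[[[0,-5,0,0,0,0,0.9],[0,-9,0,0,0,0,0.9],[0,-13,0,0,0,0,0.9],[0,-15,0,0,0,0,0.9],[0,-15,0,0,0,0,0.9],[0,-15,0,0,0,0,0.9]]]'

```text
time_s: 18.95
eef_pos: [0.3668, 0.1904, 0.389]
eef_rot: [0.001, 0.733, 0.68, 0.001]
wrist_force: [-0.2, -0.5, -0.1]
opening: 0.903
```

```bash
python3 -c "
from h import *
st()
t=camera('top')[:,:,::-1]; s=camera('scene')[:,:,::-1]
o=np.zeros((600,800,3),np.uint8)
o[:300]=cv2.resize(t[80:230,120:520],(800,300)); o[300:600]=cv2.resize(s[120:290,235:505],(480,300)) if 0 else 0
o[300:600,:480]=cv2.resize(s[110:290,230:518],(480,300)); o[300:600,480:]=cv2.resize(s[190:290,310:417],(320,300)); cv2.imwrite('pics/c6.png',o)"
```

```text
t 18.95 rack dx,dy mm [-216.21    0.73] z 0.389 Fx,Fy,Fz [-0.15 -0.47 -0.13] T [ 0.03 -0.06  0.05]
```

View pics/c6.png

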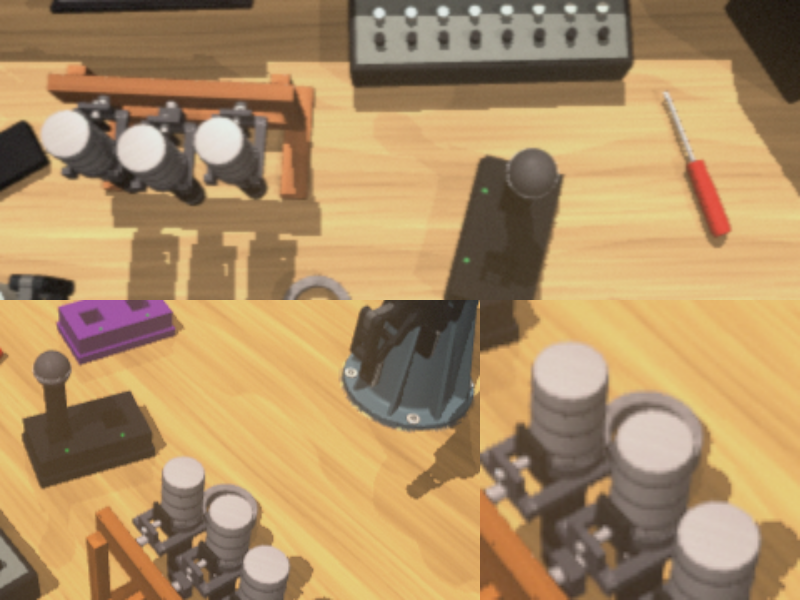

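All three mics hang upright and level, and the ball mic is still in the dock. I'll check the position numerically, then hand in.

```bash
python3 -c "
from h import *
c=get_calibration('top')
for uv in((192,154.3),(155,146.5),(229,150)):
    X=atz(c,uv,.274); print(np.round(X,4), np.round(proj(get_calibration('scene'),X),1))
print(hand_in())"
```

```text
[0.5813 0.1694 0.274 ] [368.6 234.1]
[0.599  0.2427 0.274 ] [388.5 265.1]
[0.5881 0.0967 0.274 ] [340.9 212.1]
the job is handed in; nothing more can be done
None
```

The microphone with the ring now hangs upright on the middle hook, and I handed the job in at about 19 s of the 53 s allowed.

- **Lift and carry:** I gripped it across the grille about 58 mm above the ring's underside, drew it out of the dock and slid it in above the tips.
- **Keeper:** I felt the keeper at about 2.8 N and pressed it in an estimated 7 to 8 mm, at about 4 N. I worked that out from arm travel and force rather than reading the keeper directly. One force reading reached 5.7 N as the ring landed. The arm had not moved further in, so I took that as prong contact and not more spring travel.
- **Seating:** I lowered it until the prongs took about 6 N with the ring's underside about 190 mm above the desk. I then eased off and let go.
- **Last checks:**
  - The wrist force was about zero after release.
  - The last pictures show all three microphones hanging upright and level, the ball microphone still in the dock and the arm well clear.
  - The hung microphone's top came out about 4 mm off in y in the top picture. I put that down to a rough pixel reading, as the measured arm position at release was within about 0.3 mm of the target line.
- **Disagreement:** the camera put the hook about 11 mm further out than nominal, while touch put it at about 8 mm. I trusted touch.

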